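Clamp a lens blank and index the drilling jig to its third station

ROBOT

A 6-joint arm with a two-finger parallel gripper is mounted at the origin on a cart in front of the work surface, level with it; the furniture and walls round the work are solid. World frame = base frame: x ahead of the robot, y to its left, z up, the work surface at z = 0. Lengths are in m, angles in rad, forces in N, time in s.
With the tool pointing down it reaches from about 0.35 to 0.975 m from the base axis. Payload 4.9 kg.
Tool frame: the origin (TCP) lies between the finger pads, 19 mm behind the fingertips; this is the grasp point; z points along the fingers, x is the direction in which the jaws open and shut, and the axes are right-handed (so a half turn about z gives the same grasp; the last joint's range is limited). The gripper opens to 85 mm and grips with 20 to 120 N. Pads are 22 mm wide; open, the fingers measure 114 mm over their backs; the gripper's body (76 mm by 85 mm) begins 54 mm behind the grasp point. The pads swing forward as they close: fully open they stand 13 mm farther back than shut.
Start: joints at [1.102, 0.053, 1.613, -0, 1.476, -0.119], TCP at [0.214, 0.587, 0.25] pointing down, gripper open.
Joint ranges: [-3.01, 3.01], [-1.01, 2.22], [0.06, 2.58], [-1.02, 4.17], [0.09, 2.62], [-3.14, 3.14]. Speed limits (rad/s): [2.57, 2.57, 3.14, 3.14, 3.14, 3.14].

INTERFACE

Orientations are given as a unit quaternion [w, x, y, z].
In Python, from plant import * gives the robot as it stands.
- The arm moves only by the shell command python3 -m inch 'ROWS'. ROWS is text: rows parted by semicolons, each of 7 numbers parted by spaces: the shift along the tool's x, y, z in m, then the turn, a rotation vector about the tool's x, y, z in rad, then the closure, from 0 (fully open) to 1 (shut). A call has 1 to 10 rows; each row shifts and turns the commanded pose from where the row before left it, along the tool's axes as they then stand; what a row does not reach is not made up. A row lasts 1/12 s, in which the tool goes at most 41.7 mm and 7.16 degrees, less where a joint would pass 70% of its speed; a pose out of reach is approached as far as the arm can. A call with a gripper value outside its range is refused whole. The fingers move at their own pace and stop on an object; the grip force is fixed at half the most. Time passes only in rows, so rows that do not move let the fingers close. It gives the time, the measured TCP pose, the force and the opening at its end, in the units of the state.
- state(): the state, without advancing time (a new reading comes with each control period).
- grab_frame(name): name is "side" or "top" or "wrist"; returns the picture (384x512x3 uint8, blue, green, red); there is no depth.
- camera_info(name): a dict with "vertical_fov" (degrees; the focal length in pixels is half the picture's height over the tangent of half this angle, whatever the lens; pixels are square), "cx", "cy" (the principal point, pixels), "origin" and "rotation" of the camera in the world. Camera axes: x right, y down, z forward; pixel columns grow to the right and rows downward; lengths in m; the calibration is good to about 2 mm. The wrist camera is an equidistant fisheye: a pixel r from the principal point sees the ray r / f radians off the axis. A picture is of the moment at which its call begins: read the wrist's pose just before it. camera_info takes no time and is no camera call; for the wrist camera it gives the pose at the moment of the call.
- job_done(): hands the job in, once; it reports no verdict.
The state is a dict: "time": time; "joint_pos": joint angles; "joint_vel": joint speeds; "joint_efforts": joint torques, N m; "tool_pos": TCP position; "tool_rot": TCP orientation; "contact_force": force on the tool from outside, world axes, zero at the start; "ft_torque": the same for the moment, N m; "gripper_width": opening from 0.0 (shut) to 1.0 (fully open).
Only numpy, scipy, OpenCV 4.12 (cv2) and the standard library are available. Lean on these libraries where they do the work, as an engineer would, in place of code of your own. Each camera call takes 0.05 s, during which the arm holds its last target.

TASK

A round lens blank lies loose in the open jaws of the lens-drilling jig. Slide the thumb-tab jaw shut until the jaws bear firmly on the blank, without forcing it; then turn the index knob back anticlockwise to its home stop, and from there clockwise, counting the clicks, to the third stop and not beyond it. Finish with the gripper still holding the knob at the third stop, so that the lens cannot turn while it is drilled (do not let go at the end), and leave the other things on the bench where they are.

Things in the scene. Friction and masses are not known exactly. Their poses are not given: they have to be found in the camera images.
- drill_jig: Lens-drilling jig: heavy grey base plate 116 x 273 x 12 mm, fixed to the bench, with an aluminium belt housing 28 mm high. Origin on the bench surface; x across the plate (away from the robot at yaw 0), y along it (left). Chuck axis at jig (0, +65) mm, knob axis at (0, -65) mm. A spring plunger sticks out on the robot's side of the index plate to jig x = -97 mm, up to 48 mm high.
- drill_bush (a point): Top of the drill bush, 88 mm above the bench, over the far left rim of the lens. Its arm (74 to 84 mm high) comes from a post 96 mm high at the plate's far left corner, jig (44, 141) mm. Fixed; keep clear of it.
- chuck_axis (a point): Point on the vertical chuck axis at the height of the lens underside, 47 mm above the bench. The chuck is a rail 162 mm long, 30 mm wide, top 40 mm above the bench, that turns about this axis with the knob (1:1 by belt, same direction).
- clamp_jaw: The jaw to push: of two equal steel jaws the one nearer the robot. Its x axis points level outward from the chuck axis; it shuts along -x. It has two upright rubber pins 62 mm high and, outermost, a thumb tab 8 mm thick, 26 mm wide, 40 to 66 mm above the bench, free outside above 40 mm. The other jaw is linked and mirrors it, so the pair centres the blank.
- jaw_tab (a point): Middle of the upper edge of the tab's outer face, 66 mm above the bench; 78 mm from the chuck axis with jaws fully open, about 62 mm when they bear on the blank. Push the tab along the jaw's -x. The jaws take about 4 N to slide and stay where left; beyond that, half of the push reaches each jaw's pins, so 10 to 12 N clamps firmly; after the push is let go about 2 N stay on each.
- jaw_slide (a joint): Closing travel of the jaw in m: 0 = fully open, about 0.016 = both jaws bear on the blank, 0.024 = end of travel (only without a blank). Starts between 0 and 0.006.
- blank_1: The lens blank in the jig: pale clear disc, 67 mm diameter, 13 mm thick; origin at the centre of its underside, 47 mm above the bench, lying on a rubber rest within about 5 mm of the chuck axis.
- index_knob: Index knob on its notched steel plate (81 mm diameter, 18 notches 20 degrees apart, 30 to 40 mm high). Grip: a black wing 52 mm long, 14 mm thick, 72 to 100 mm above the bench, on a thicker hub. Origin on the knob axis, 28 mm high. The wing, white line on its pointing end, points 0.524 rad anticlockwise (from above) from this body's x axis.
- knob_grip (a point): Point on the knob's axis 93.5 mm above the bench, in the wing: a good TCP height for gripping it across its 14 mm (fingertips just above the hub). A sprung roller clicks into each notch: moving on from one takes about 0.3 N m, then it snaps into the next.
- index_turn (a joint): Angle of the knob in rad, growing clockwise seen from above: 0 = home notch (a pin on the plate meets a solid stop at -0.035), then a click stop every 0.349 rad: first 0.349, second 0.698, third 1.047, fourth 1.396; end of travel 1.60. It starts resting in the first or the second stop.
- blank_2: Spare lens blank lying on the bench, 67 mm diameter, 13 mm thick; leave it.
- block_3: Small black lens block (22 mm wide, 16 mm high) on the bench; leave it. A tall machine stands behind it, another at the far right of the bench close beside the robot's start pose: draw the arm back before swinging over to the jig.
- screwdriver_1: Small screwdriver on the bench, 87 mm long; leave it.
- tape_1: Roll of tape behind the jig, 92 mm diameter, 48 mm high; leave it.

How it is judged:
By the outcome, as a careful person would: the job done as asked, in the order asked, and still so for the second after the job is handed in, while the arm keeps its last pose, push and grip.
It also fails if it takes over 67 s, if anything falls off the work surface, if the arm or the gripper's body presses on something with over 40 N, if the wrist force passes 120 N, or if a joint passes its speed limit or range.

## Working session

There is one attempt and no reset: what is moved stays moved. The work goes in short steps, Python scripts to look and compute and a shell command to move; the robot and the scene stay as the last step left them, time stands still between calls to the robot, and variables do not carry over. Pictures are saved under pics/ and viewed, and the job is handed in when it is done.

```bash
ls; mkdir -p pics; python3 - <<'E'
from plant import *
import cv2
print(state())
for n in("side","top","wrist"):
    i=camera_info(n);print(n,i)
    cv2.imwrite(f"pics/a_{n}.png",grab_frame(n))
E
```

```text
pics
{'time': 0.0, 'joint_pos': array([ 1.10203532e+00,  5.33286540e-02,  1.61431101e+00, -1.95748590e-05,
        1.47597355e+00, -1.19018905e-01]), 'joint_vel': array([-0.00059099,  0.00214536, -0.00044565, -0.00200578, -0.00183721,
       -0.00033951]), 'joint_efforts': array([ 1.53867841e-03, -3.93688703e+01, -3.70176816e+01, -9.16122508e-05,
        7.14539085e-03,  5.26684616e-06]), 'tool_pos': array([0.21390864, 0.58663112, 0.2487703 ]), 'tool_rot': array([ 4.85395791e-04,  8.19344984e-01,  5.73299901e-01, -8.86084790e-04]), 'contact_force': array([ 0.35238425, -0.17843036,  0.01906154]), 'ft_torque': array([-0.02711455, -0.01556215,  0.02458921]), 'gripper_width': 0.9978749110463726}
side {'vertical_fov': 49.32055903630057, 'cx': 260.97335850229234, 'cy': 190.16089809397712, 'origin': array([ 0.25660652, -0.58346956,  0.4750918 ]), 'rotation': array([-0.52868748,  0.83284611, -0.13135905,  0.09798827])}
top {'vertical_fov': 52.722913690241704, 'cx': 258.7275998368457, 'cy': 191.66220451807288, 'origin': array([0.42105388, 0.20443147, 1.09700001]), 'rotation': array([-0.03226507,  0.71077903, -0.70067183,  0.05302006])}
wrist {'vertical_fov': 65.70646984690485, 'cx': 253.9300591976013, 'cy': 191.41204840500254, 'origin': array([0.14410089, 0.61209621, 0.37207955]), 'rotation': array([0.12164027, 0.80999176, 0.56760822, 0.08329403])}
```

View pics/a_side.png

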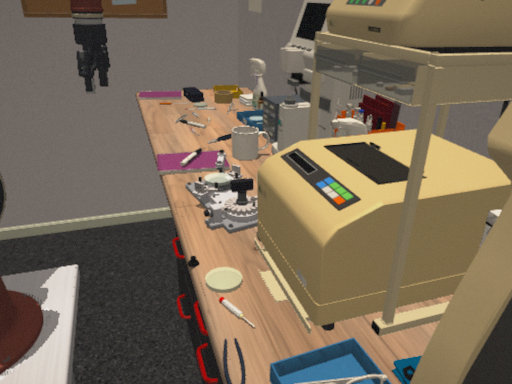

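View pics/a_top.png

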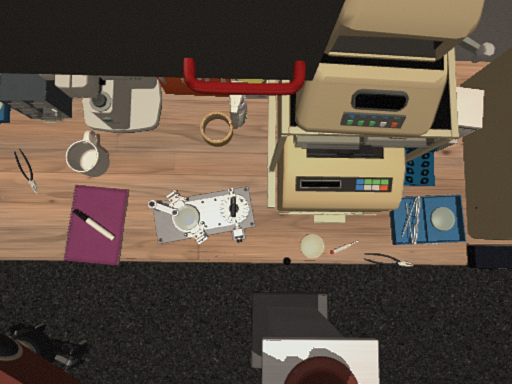

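View pics/a_wrist.png

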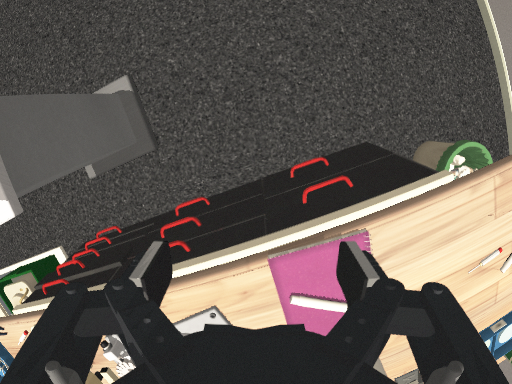

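```bash
cat > h.py <<'E'
import numpy as np, cv2
from scipy.spatial.transform import Rotation as R
def q2R(q): return R.from_quat([q[1],q[2],q[3],q[0]]).as_matrix()
def ray(info,u,v,name,H=384):
    f=H/2/np.tan(np.radians(info['vertical_fov'])/2)
    x,y=(u-info['cx']),(v-info['cy'])
    if name=='wrist':
        r=np.hypot(x,y);t=r/f
        d=np.array([np.sin(t)*x/max(r,1e-9),np.sin(t)*y/max(r,1e-9),np.cos(t)])
    else:
        d=np.array([x/f,y/f,1.]);d/=np.linalg.norm(d)
    return np.array(info['origin']),q2R(info['rotation'])@d
def plane(info,u,v,name,z):
    o,d=ray(info,u,v,name);return o+d*(z-o[2])/d[2]
def tri(*rays):
    A=np.zeros((3,3));b=np.zeros(3)
    for o,d in rays:
        P=np.eye(3)-np.outer(d,d);A+=P;b+=P@o
    p=np.linalg.solve(A,b)
    return p,[np.linalg.norm((np.eye(3)-np.outer(d,d))@(p-o)) for o,d in rays]
def proj(info,p,name,H=384):
    f=H/2/np.tan(np.radians(info['vertical_fov'])/2)
    c=q2R(info['rotation']).T@(np.array(p)-info['origin'])
    if name=='wrist':
        t=np.arctan2(np.hypot(c[0],c[1]),c[2]);k=f*t/np.hypot(c[0],c[1])
        return info['cx']+k*c[0],info['cy']+k*c[1]
    return info['cx']+f*c[0]/c[2],info['cy']+f*c[1]/c[2]
def crop(img,x0,y0,x1,y1,s,path):
    cv2.imwrite(path,cv2.resize(img[y0:y1,x0:x1],None,fx=s,fy=s,interpolation=cv2.INTER_CUBIC))
E
python3 - <<'E'
from h import *
a=cv2.imread('pics/a_top.png');crop(a,145,175,265,255,6,'pics/b_top.png')
a=cv2.imread('pics/a_side.png');crop(a,180,140,270,240,6,'pics/b_side.png')
E
```

```text
(no output)
```

View pics/b_top.png

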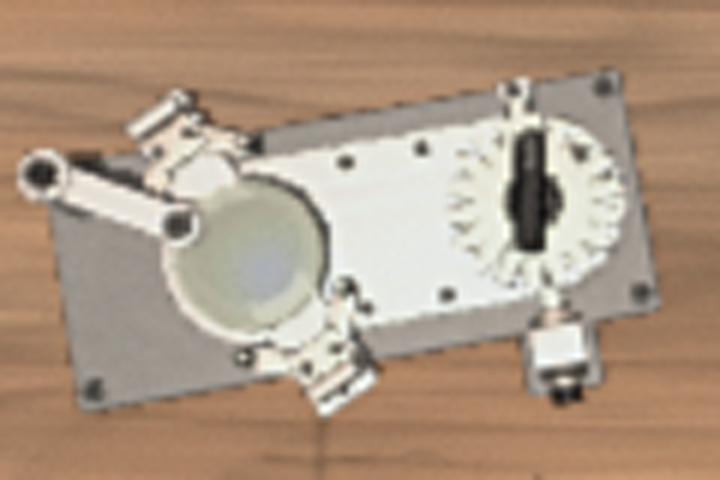

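View pics/b_side.png

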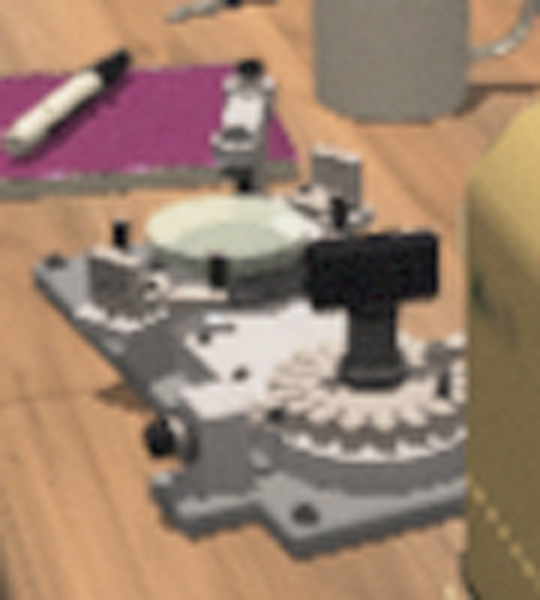

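```bash
python3 - <<'E'
from h import *
from plant import *
t=camera_info('top');s=camera_info('side')
T=lambda u,v,z:plane(t,145+u/6-.42,175+v/6-.42,'top',z)
c=[T(615,70,.012),T(660,305,.012),T(90,408,.012),T(50,165,.012)]
for p in c: print(p.round(4))
# corners order: far right, near right, near left, far left
ang=np.arctan2(*( (c[3]-c[0]+c[2]-c[1])[[1,0]]))-np.pi/2
ctr=np.mean(c,0); print('jig yaw',ang,np.linalg.norm(c[3]-c[0]),np.linalg.norm(c[1]-c[0]),ctr)
Rz=np.array([[np.cos(ang),-np.sin(ang)],[np.sin(ang),np.cos(ang)]])
for n,j in (('chuck',(0,.065)),('knob',(0,-.065))): print(n,ctr[:2]+Rz@np.array(j))
print('lens top ctr',T(247,255,.060))
w0,w1=T(530,130,.1),T(528,250,.1)
print('wing',w0,w1,(w0+w1)/2,np.linalg.norm(w0-w1), np.degrees(np.arctan2(*(w0-w1)[[1,0]])))
tab0,tab1=T(325,412,.066),T(377,375,.066)
print('tab',tab0,tab1,(tab0+tab1)/2)
S=lambda u,v:ray(s,180+u/6-.42,140+v/6-.42,'side')
TT=lambda u,v:ray(t,145+u/6-.42,175+v/6-.42,'top')
print('tab tri outer top corners', tri(S(90,255),TT(322,408)), )
print('wing tri', tri(S(372,240),TT(529,190)))
E
```

```text
[0.5678 0.2064 0.012 ]
[0.4578 0.1837 0.012 ]
[0.4071 0.445  0.012 ]
[0.5189 0.4683 0.012 ]
jig yaw 0.18820393122629842 0.26637957759608655 0.11229001342132273 [0.48788645 0.32586994 0.012     ]
chuck [0.47572529 0.38972216]
knob [0.50004762 0.26201772]
lens top ctr [0.47580854 0.36813131 0.06      ]
wing [0.5291994  0.24245062 0.1       ] [0.47752909 0.2422462  0.1       ] [0.50336425 0.24234841 0.1       ] 0.05167071033739393 0.22667375547809465
tab [0.40730308 0.33080725 0.066     ] [0.42367481 0.30857757 0.066     ] [0.41548895 0.31969241 0.066     ]
tab tri outer top corners (array([0.40998153, 0.33193795, 0.0664189 ]), [np.float64(0.0009697067996737583), np.float64(0.000969706799673669)])
wing tri (array([0.50253508, 0.24256224, 0.09966535]), [np.float64(0.0007999509014900029), np.float64(0.00079995090149)])
```

```bash
python3 - <<'E'
from h import *
from plant import *
w=camera_info('wrist');st=state()
Rt=q2R(st['tool_rot']);Rc=q2R(w['rotation'])
off=Rt.T@(w['origin']-st['tool_pos']);rel=Rt.T@Rc
print(off.round(4),(R.from_matrix(rel).as_rotvec()).round(3), 'axis tool',rel[:,2].round(3))
np.savez('cam.npz',off=off,rel=rel)
def sim(p,yaw):
    c,s=np.cos(yaw),np.sin(yaw)
    Rn=np.array([[c,s,0],[s,-c,0],[0,0,-1.]])
    i=dict(w);i['origin']=np.array(p)+Rn@off
    q=R.from_matrix(Rn@rel).as_quat();i['rotation']=[q[3],*q[:3]]
    for n,g in (('tab',(.41,.322,.066)),('chuck',(.479,.37,.047)),('knob',(.503,.242,.1)),('bush',(.49,.41,.088))):
        print(n,np.round(proj(i,g,'wrist')),end=' ')
    print(p,np.degrees(yaw))
sim((.42,.33,.3),np.radians(126)); sim((.50,.36,.3),np.radians(126)); sim((.5,.36,.3),np.radians(90))
sim((.36,.3,.25),np.radians(126))
t=camera_info('top')
for z in(0,.2,.3): print(z,[plane(t,*uv,'top',z).round(3) for uv in((283,200),(270,200),(270,100))])
E
```

```text
[-0.0003 -0.0744 -0.1232] [-0.296 -0.001 -0.001] axis tool [-0.001  0.292  0.956]
tab [254. 154.] chuck [253. 213.] knob [152. 184.] bush [273. 248.] (0.42, 0.33, 0.3) 126.0
tab [273.  86.] chuck [270. 153.] knob [167. 112.] bush [294. 186.] (0.5, 0.36, 0.3) 126.0
tab [222.  91.] chuck [262. 145.] knob [153. 174.] bush [298. 160.] (0.5, 0.36, 0.3) 90.0
tab [244. 221.] chuck [244. 275.] knob [136. 254.] bush [265. 314.] (0.36, 0.3, 0.25) 126.0
0 [array([0.532, 0.103, 0.   ]), array([0.531, 0.141, 0.   ]), array([0.826, 0.143, 0.   ])]
0.2 [array([0.511, 0.122, 0.2  ]), array([0.511, 0.152, 0.2  ]), array([0.752, 0.154, 0.2  ])]
0.3 [array([0.501, 0.131, 0.3  ]), array([0.501, 0.158, 0.3  ]), array([0.716, 0.16 , 0.3  ])]
```

```bash
python3 -m inch '-.0171 .0282 -.0051 0 0 0 .5;-.0171 .0282 -.0051 0 0 0 .9;-.0171 .0282 -.0051 0 0 0 .9;-.0171 .0282 -.0051 0 0 0 .9;-.0171 .0282 -.0051 0 0 0 .9;-.0171 .0282 -.0051 0 0 0 1;-.0171 .0282 -.0051 0 0 0 1;-.0171 .0282 -.0051 0 0 0 1;-.0171 .0282 -.0051 0 0 0 1;-.0171 .0282 -.0051 0 0 0 1' && python3 -m inch '0 0 0 0 0 -.098 1;0 0 0 0 0 -.098 1;0 0 0 0 0 -.098 1;0 0 0 0 0 -.098 1;0 0 0 0 0 -.098 1;0 0 0 0 0 -.098 1;0 0 0 0 0 -.098 1;0 0 0 0 0 -.098 1;0 0 0 0 0 -.098 1;0 0 0 0 0 -.098 1'
python3 - <<'E'
from h import *
from plant import *
import pickle
i=camera_info('wrist');a=grab_frame('wrist');cv2.imwrite('pics/c_wrist.png',a);pickle.dump(i,open('c.pkl','wb'))
crop(a,110,90,360,270,3.2,'pics/c_crop.png');print(state())
E
```

```text
time: 0.98
tool_pos: [0.4211, 0.3284, 0.301]
tool_rot: [-0.0, 0.819, 0.573, -0.0]
contact_force: [0.3, 0.9, 0.1]
gripper_width: -0.001
time: 1.82
tool_pos: [0.4203, 0.3297, 0.3006]
tool_rot: [-0.0, 0.451, 0.893, -0.0]
contact_force: [-0.3, -0.5, -0.9]
gripper_width: 0.003
{'time': 1.8667, 'joint_pos': array([ 5.25846654e-01, -1.90464336e-01,  1.76066105e+00, -5.06550623e-05,
        1.57214979e+00, -1.68283925e+00]), 'joint_vel': array([-0.00098486,  0.00193359,  0.00091886,  0.00178155, -0.00045843,
        0.23570766]), 'joint_efforts': array([-7.63206510e-03, -2.94933701e+01, -3.78374219e+01, -7.87838599e-04,
        1.29656681e-03, -3.03682303e-01]), 'tool_pos': array([0.42032584, 0.32971173, 0.30055497]), 'tool_rot': array([-1.84881403e-04,  4.49721375e-01,  8.93168820e-01, -3.29439362e-04]), 'contact_force': array([ 0.02946941,  0.28603374, -0.70813846]), 'ft_torque': array([-0.02320015,  0.03044353,  0.02431369]), 'gripper_width': -0.0013518694289749666}
```

View pics/c_crop.png

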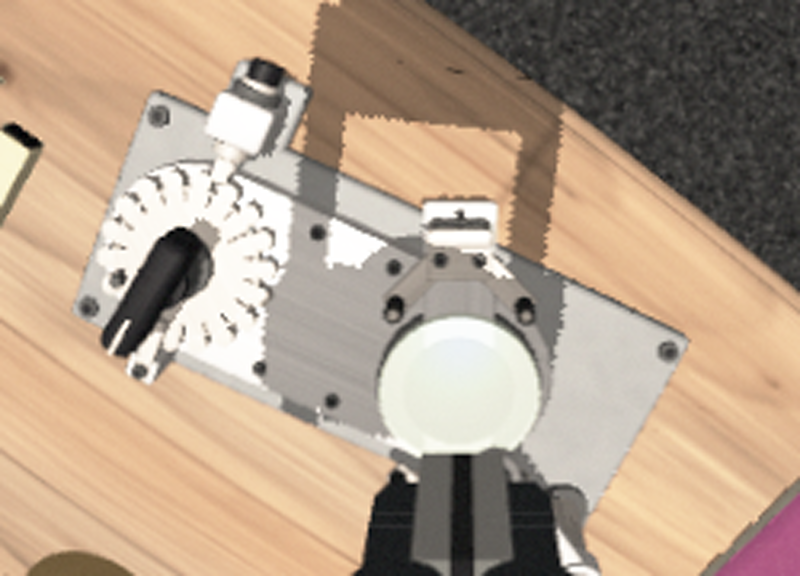

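```bash
python3 - <<'E'
from h import *
a=cv2.imread('pics/c_wrist.png');crop(a,225,140,295,190,11,'pics/c2.png')
crop(a,130,150,190,205,10,'pics/c3.png')
E
```

```text
(no output)
```

View pics/c2.png

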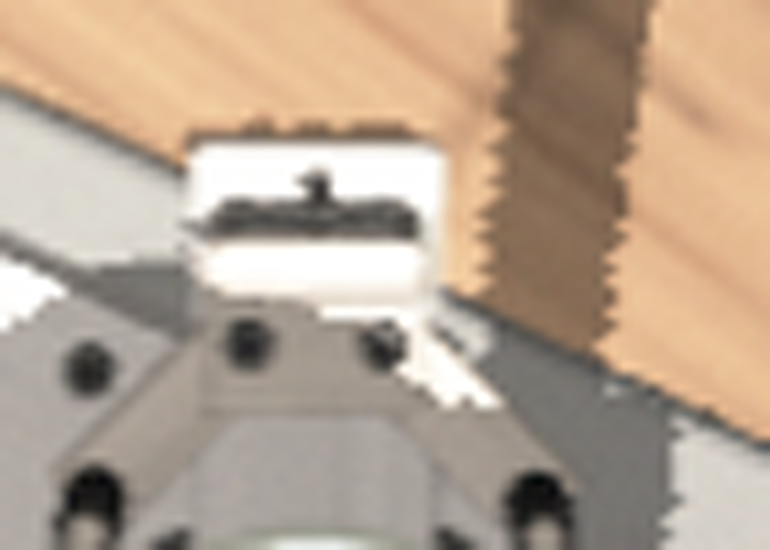

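View pics/c3.png

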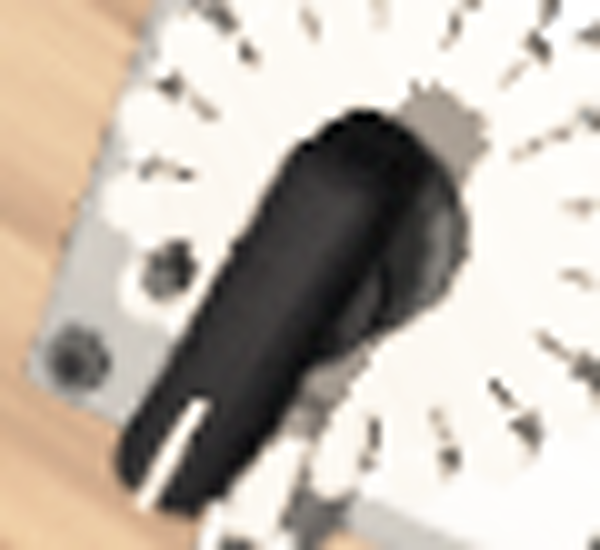

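```bash
python3 - <<'E'
from h import *
import pickle
from plant import *
i=pickle.load(open('c.pkl','rb'));t=camera_info('top')
W=lambda u,v:(225+u/11-.45,140+v/11-.45)
for v in(140,200,220,240,295):
  for z in(.04,.066): print(v,z,[plane(i,*W(u,v),'wrist',z)[:2].round(4) for u in(190,318,445)])
V=lambda u,v:(130+u/10-.45,150+v/10-.45)
a,b=plane(i,*V(360,140),'wrist',.1),plane(i,*V(160,475),'wrist',.1)
# wing edges at ends
print('wing',a.round(4),b.round(4))
l0,l1=plane(i,*V(205,400),'wrist',.1),plane(i,*V(145,505),'wrist',.1)
print('line',l0,l1,np.degrees(np.arctan2(*(l1-l0)[[1,0]])))
TT=lambda u,v:ray(t,145+u/6-.42,175+v/6-.42,'top')
print('pointer end tri',tri(TT(532,130),ray(i,*V(160,505),'wrist')), 'far end', tri(TT(528,250),ray(i,*V(360,110),'wrist')))
# lens circle
u=lambda x,y:(110+x/3.2-.35,90+y/3.2-.35)
L=plane(i,*u(460,395),'wrist',.06);print('lens',L)
# pins
for p in((393,298),(527,300)): print('pin',plane(i,*u(*p),'wrist',.062))
E
```

```text
140 0.04 [array([0.4206, 0.3098]), array([0.4116, 0.3221]), array([0.4027, 0.3342])]
140 0.066 [array([0.4165, 0.3082]), array([0.4082, 0.3196]), array([0.3998, 0.3309])]
200 0.04 [array([0.4265, 0.3141]), array([0.4175, 0.3264]), array([0.4085, 0.3385])]
200 0.066 [array([0.422 , 0.3122]), array([0.4136, 0.3236]), array([0.4052, 0.3349])]
220 0.04 [array([0.4285, 0.3155]), array([0.4194, 0.3278]), array([0.4104, 0.34  ])]
220 0.066 [array([0.4239, 0.3135]), array([0.4154, 0.3249]), array([0.407 , 0.3363])]
240 0.04 [array([0.4304, 0.317 ]), array([0.4214, 0.3293]), array([0.4123, 0.3415])]
240 0.066 [array([0.4257, 0.3148]), array([0.4172, 0.3263]), array([0.4088, 0.3377])]
295 0.04 [array([0.4359, 0.3209]), array([0.4268, 0.3333]), array([0.4177, 0.3455])]
295 0.066 [array([0.4308, 0.3185]), array([0.4223, 0.33  ]), array([0.4138, 0.3414])]
wing [0.4728 0.2425 0.1   ] [0.5224 0.2432 0.1   ]
line [0.51078154 0.24312936 0.1       ] [0.52690808 0.24347645 0.1       ] 1.2329772195479234
pointer end tri (array([0.53072301, 0.24287089, 0.08942945]), [np.float64(0.0009551778575059766), np.float64(0.0009551778575059888)]) far end (array([0.47701507, 0.24055255, 0.08317068]), [np.float64(0.0027498768990613233), np.float64(0.002749876899061353)])
lens [0.47356329 0.3677228  0.06      ]
pin [0.45573789 0.32172049 0.062     ]
pin [0.4249684  0.36475547 0.062     ]
```

```bash
python3 -m inch '-.0003 -.01 .02 0 0 0 1;-.0003 -.01 .025 0 0 0 1;-.0003 -.01 .025 0 0 0 1;-.0003 -.0076 .025 0 0 0 1;-.0003 0 .025 0 0 0 1;0 0 .025 0 0 0 1;0 0 .025 0 0 0 1;0 0 .025 0 0 0 1;0 0 .025 0 0 0 1;0 0 .0156 0 0 0 1' && python3 -m inch '0 0 0 0 0 0 1;0 0 0 0 0 0 1'
python3 - <<'E'
from h import *
from plant import *
import pickle
i=camera_info('wrist');a=grab_frame('wrist');cv2.imwrite('pics/d_wrist.png',a);pickle.dump(i,open('d.pkl','wb'))
print(state()['contact_force'],state()['tool_pos'],state()['tool_rot'])
a=grab_frame('top');crop(a,145,175,265,255,6,'pics/d_top.png')
a=grab_frame('side');crop(a,170,130,270,230,6,'pics/d_side.png')
E
```

```text
time: 2.7
tool_pos: [0.3894, 0.3055, 0.0624]
tool_rot: [-0.001, 0.454, 0.891, -0.002]
contact_force: [-0.1, 0.0, -0.6]
gripper_width: -0.003
time: 2.87
tool_pos: [0.3903, 0.3061, 0.0646]
tool_rot: [-0.001, 0.454, 0.891, -0.001]
contact_force: [-0.2, 0.4, 0.4]
gripper_width: -0.004
[-0.03342774  0.09224607 -0.00760736] [0.39129553 0.30664194 0.06597824] [1.29303232e-04 4.53573635e-01 8.91218776e-01 1.84551579e-04]
```

View pics/d_wrist.png

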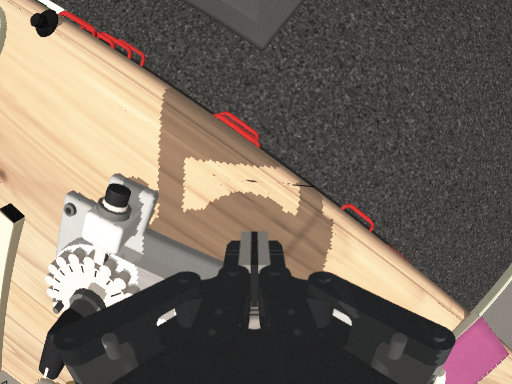

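View pics/d_side.png

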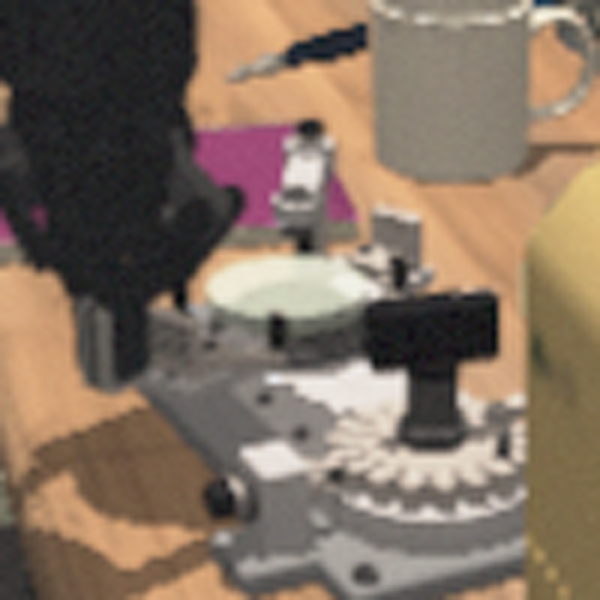

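View pics/d_top.png

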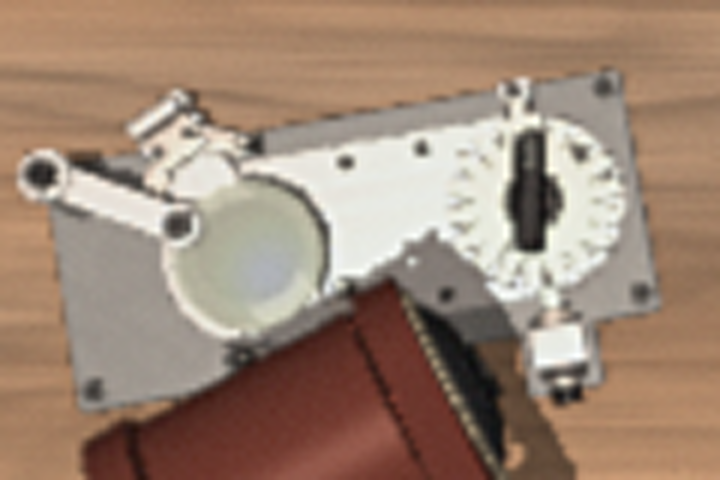

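```bash
python3 -m inch '0 .003 0 0 0 0 1;0 .003 0 0 0 0 1;0 .003 0 0 0 0 1;0 .003 0 0 0 0 1;0 .002 0 0 0 0 1;0 0 0 0 0 0 1'
for k in 1 2 3; do python3 -m inch '0 .001 0 0 0 0 1;0 .001 0 0 0 0 1;0 0 0 0 0 0 1'; done
```

```text
time: 3.52
tool_pos: [0.4028, 0.315, 0.0656]
tool_rot: [0.0, 0.453, 0.891, 0.0]
contact_force: [-0.8, -0.9, 0.1]
gripper_width: -0.003
time: 3.77
tool_pos: [0.404, 0.3159, 0.0653]
tool_rot: [-0.0, 0.453, 0.891, -0.0]
contact_force: [-0.5, -0.7, -0.6]
gripper_width: -0.001
time: 4.02
tool_pos: [0.4057, 0.3172, 0.0654]
tool_rot: [0.0, 0.453, 0.891, 0.0]
contact_force: [0.8, 0.1, -0.1]
gripper_width: 0.001
time: 4.27
tool_pos: [0.4073, 0.3184, 0.0655]
tool_rot: [0.0, 0.453, 0.891, 0.0]
contact_force: [-0.4, -0.0, 0.3]
gripper_width: -0.002
```

```bash

for k in 1 2 3 4 5 6; do python3 -m inch '0 .001 0 0 0 0 1;0 .001 0 0 0 0 1;0 0 0 0 0 0 1' | grep -v -e rot -e grip; done
```

```text
time: 4.52
tool_pos: [0.409, 0.3195, 0.0655]
contact_force: [0.1, -1.1, -0.2]
time: 4.77
tool_pos: [0.4099, 0.3203, 0.0652]
contact_force: [-3.2, -3.0, 2.6]
time: 5.02
tool_pos: [0.4119, 0.3217, 0.0652]
contact_force: [-3.3, -3.0, 1.5]
time: 5.27
tool_pos: [0.4136, 0.323, 0.0652]
contact_force: [-2.6, -2.6, 2.3]
time: 5.52
tool_pos: [0.4153, 0.3242, 0.0653]
contact_force: [-2.0, -2.1, 0.3]
time: 5.77
tool_pos: [0.4169, 0.3254, 0.0652]
contact_force: [-3.2, -2.6, -0.1]
```

```bash

for k in 1 2 3 4; do python3 -m inch '0 .0005 0 0 0 0 1;0 .0005 0 0 0 0 1;0 0 0 0 0 0 1' | grep -v -e rot -e grip; done
```

```text
time: 6.02
tool_pos: [0.4176, 0.3259, 0.0653]
contact_force: [-3.0, -2.7, -1.4]
time: 6.27
tool_pos: [0.4185, 0.3265, 0.0653]
contact_force: [-2.5, -2.6, -1.6]
time: 6.52
tool_pos: [0.4193, 0.3271, 0.0653]
contact_force: [-2.6, -3.0, -1.2]
time: 6.77
tool_pos: [0.4198, 0.3275, 0.0653]
contact_force: [-3.8, -2.8, -0.1]
```

```bash

for k in 1 2 ; do python3 -m inch '0 .0004 0 0 0 0 1;0 0 0 0 0 0 1;0 0 0 0 0 0 1' | grep -v -e rot -e grip; done
```

```text
time: 7.02
tool_pos: [0.4199, 0.3275, 0.0652]
contact_force: [-4.6, -4.1, 1.0]
time: 7.27
tool_pos: [0.4199, 0.3276, 0.0653]
contact_force: [-5.5, -5.5, 2.6]
```

```bash
python3 -m inch '0 .0004 0 0 0 0 1;0 0 0 0 0 0 1;0 0 0 0 0 0 1' | grep -v -e rot -e grip;  python3 -m inch '0 .0003 0 0 0 0 1;0 0 0 0 0 0 1;0 0 0 0 0 0 1' | grep -v -e rot -e grip
```

```text
time: 7.52
tool_pos: [0.42, 0.3276, 0.0652]
contact_force: [-7.3, -6.4, 3.2]
time: 7.77
tool_pos: [0.42, 0.3276, 0.0652]
contact_force: [-7.7, -5.8, 4.0]
```

```bash
python3 -m inch '0 .0003 0 0 0 0 1;0 0 0 0 0 0 1;0 0 0 0 0 0 1' | grep -v -e rot -e grip;  python3 -m inch '0 0 0 0 0 0 1;0 0 0 0 0 0 1;0 0 0 0 0 0 1' | grep -v -e rot -e grip
```

```text
time: 8.02
tool_pos: [0.42, 0.3277, 0.0652]
contact_force: [-9.2, -6.9, 5.7]
time: 8.27
tool_pos: [0.42, 0.3277, 0.0652]
contact_force: [-8.4, -6.7, 5.6]
```

```bash
python3 -m inch '0 -.005 0 0 0 0 1;0 -.01 0 0 0 0 1;0 -.015 0 0 0 0 1;0 0 -.02 0 0 0 1;0 0 -.03 0 0 0 .5;0 0 -.03 0 0 0 0;0 0 -.03 0 0 0 0;0 0 -.03 0 0 0 0'; python3 -m inch '0 0 0 0 0 .1 0;0 0 0 0 0 .1 0;0 0 0 0 0 .1 0;0 0 0 0 0 .1 0;0 0 0 0 0 .1 0;0 0 0 0 0 .12 0;0 0 0 0 0 0 0;0 0 0 0 0 0 0'
python3 - <<'E'
from h import *
from plant import *
import pickle
i=camera_info('wrist');a=grab_frame('wrist');cv2.imwrite('pics/e_wrist.png',a);pickle.dump(i,open('e.pkl','wb'))
cv2.imwrite('pics/e_crop.png',cv2.resize(a,None,fx=1.5,fy=1.5,interpolation=cv2.INTER_CUBIC))
a=grab_frame('top');crop(a,145,175,265,255,6,'pics/e_top.png')
E
```

```text
time: 8.93
tool_pos: [0.3976, 0.3113, 0.2077]
tool_rot: [0.001, 0.453, 0.891, 0.002]
contact_force: [0.4, -0.4, -0.1]
gripper_width: 0.565
time: 9.6
tool_pos: [0.3976, 0.3113, 0.206]
tool_rot: [0.0, 0.702, 0.712, 0.001]
contact_force: [0.3, 0.2, -0.2]
gripper_width: 1.002
```

View pics/e_crop.png

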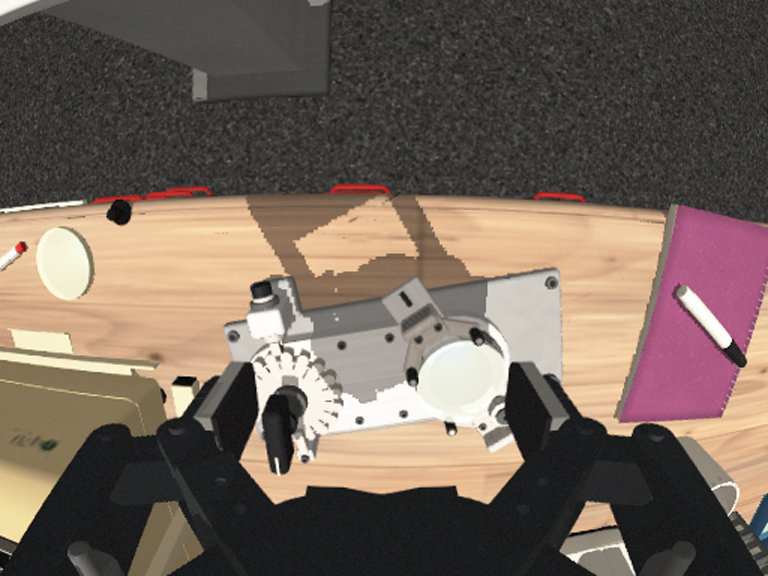

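View pics/e_top.png

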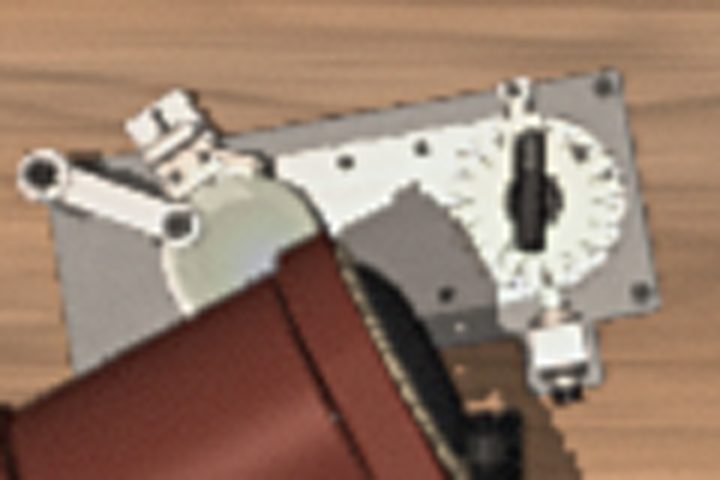

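```bash
python3 - <<'E'
from h import *
import pickle
c=pickle.load(open('c.pkl','rb'));e=pickle.load(open('e.pkl','rb'))
print('leg top',tri(ray(c,110+22/3.2,90+133/3.2,'wrist'),ray(e,186/1.5,381/1.5,'wrist')))
u=lambda x,y:(x/1.5-.2,y/1.5-.2)
print('tip e/c',tri(ray(c,130+16-.45,150+50-.45,'wrist'),ray(e,*u(279,471),'wrist')))
print('tip z.1 e',plane(e,*u(279,471),'wrist',.1),'tail',plane(e,*u(285,392),'wrist',.1))
E
python3 - <<'E'
from h import *
a=cv2.imread('pics/e_wrist.png');crop(a,90,220,230,330,5.5,'pics/e2.png')
E
```

```text
leg top (array([0.50917214, 0.14031364, 0.00859194]), [np.float64(0.0012705858799038773), np.float64(0.0012705858799038174)])
tip e/c (array([0.52645856, 0.2437028 , 0.09682458]), [np.float64(0.0007154236486342896), np.float64(0.0007154236486342763)])
tip z.1 e [0.52333491 0.24398339 0.1       ] tail [0.45974293 0.25402294 0.1       ]
```

View pics/e2.png

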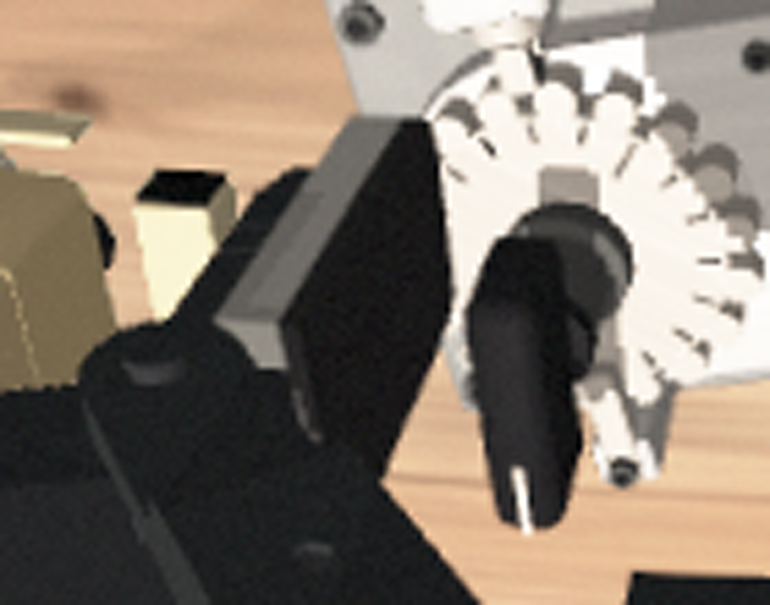

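```bash
python3 -m inch '-.014 .0207 0 0 0 0 .4;-.014 .0207 0 0 0 0 .4;-.014 .0207 0 0 0 0 .4;-.014 .0207 0 0 0 0 .4;-.014 .0207 0 0 0 0 .4;0 0 .02 0 0 0 .4;0 0 .02 0 0 0 .4;0 0 0 0 0 0 .4'
python3 - <<'E'
from h import *
from plant import *
import pickle
i=camera_info('wrist');a=grab_frame('wrist');cv2.imwrite('pics/f_wrist.png',a);print(state()['tool_pos'],proj(i,(.502,.243,.1),'wrist'))
a=grab_frame('side');crop(a,170,80,330,200,5,'pics/f_side.png')
E
```

```text
time: 10.37
tool_pos: [0.4996, 0.2409, 0.161]
tool_rot: [-0.002, 0.703, 0.711, -0.003]
contact_force: [-1.8, 0.8, -1.1]
gripper_width: 0.598
[0.50008281 0.24145473 0.16290182] (np.float64(257.78630382008646), np.float64(221.7255942492542))
```

View pics/f_wrist.png

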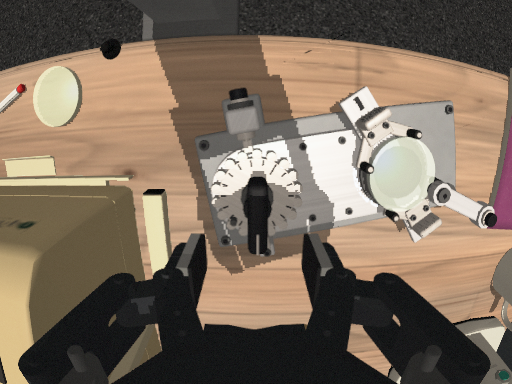

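View pics/f_side.png

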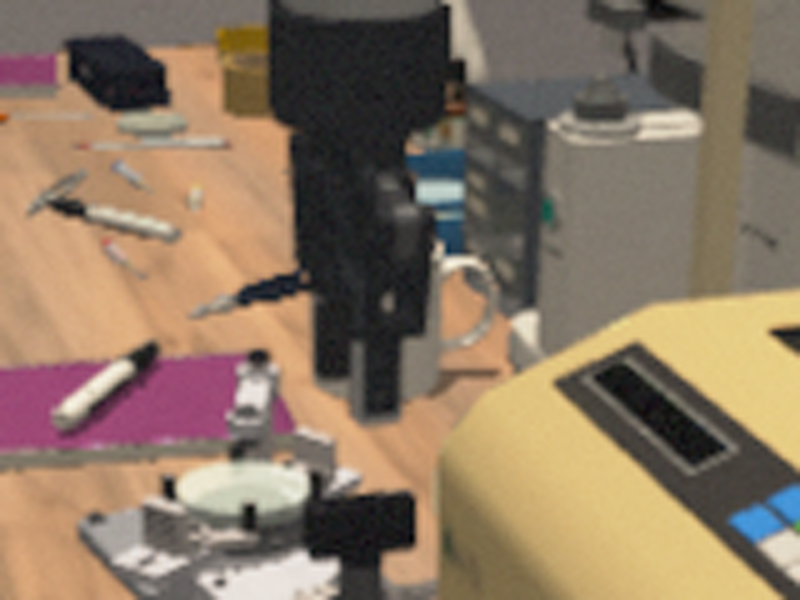

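```bash
python3 -m inch '.0008 .001 .015 0 0 0 .4;.0006 .001 .015 0 0 0 .4;0 0 .015 0 0 0 .4;0 0 .015 0 0 0 .4;0 0 .008 0 0 0 .4;0 0 0 0 0 0 .4;0 0 0 0 0 0 .4'
python3 - <<'E'
from h import *
from plant import *
print(state()['tool_pos'],state()['contact_force'])
a=grab_frame('wrist');cv2.imwrite('pics/g_wrist.png',a)
E
```

```text
time: 11.05
tool_pos: [0.5039, 0.2439, 0.0984]
tool_rot: [0.0, 0.703, 0.711, 0.0]
contact_force: [0.2, 0.0, 0.4]
gripper_width: 0.599
[0.50387777 0.24390239 0.09836283] [0.19101463 0.01742863 0.43458059]
```

View pics/g_wrist.png

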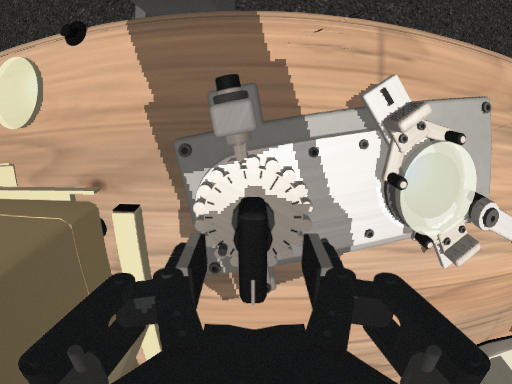

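```bash
python3 -m inch '-.0006 -.0015 .004 0 0 0 .4;0 0 0 0 0 0 .6;0 0 0 0 0 0 .8;0 0 0 0 0 0 1;0 0 0 0 0 0 1;0 0 0 0 0 0 1;0 0 0 0 0 0 1;0 0 0 0 0 0 1'
python3 - <<'E'
from plant import *
s=state();print(s['tool_pos'],s['contact_force'],s['ft_torque'],s['gripper_width'],s['joint_pos'][5])
E
```

```text
time: 11.77
tool_pos: [0.5024, 0.2431, 0.0942]
tool_rot: [0.0, 0.703, 0.711, 0.0]
contact_force: [-2.4, -0.0, 5.3]
gripper_width: 0.153
[0.5023599  0.24309799 0.09415794] [-2.35748411 -0.01938653  5.34327405] [-0.09107579  0.29336005  0.06237687] 0.15260653651513892 -1.2637467770664281
```

```bash
cat > q.py <<'E'
from plant import *
import numpy as np
s=state();q=s['tool_rot'];print('yaw %.2f'%np.degrees(2*np.arctan2(q[2],q[1])),'Mz %.3f'%s['ft_torque'][2],'F',s['contact_force'].round(1),s['tool_pos'].round(4),'w %.3f'%s['gripper_width'],'t',s['time'])
E
python3 q.py
for k in 1 2 3 4; do python3 -m inch '0 0 0 0 0 -.0436 1;0 0 0 0 0 -.0436 1;0 0 0 0 0 0 1'>/dev/null; python3 q.py; done
```

```text
yaw 90.59 Mz 0.062 F [-2.4 -0.   5.3] [0.5024 0.2431 0.0942] w 0.153 t 11.7667
yaw 95.63 Mz -0.134 F [-2.1  0.3  5.6] [0.5024 0.2431 0.0942] w 0.153 t 12.0167
yaw 100.66 Mz 0.036 F [-1.3 -1.   5.5] [0.5024 0.243  0.0942] w 0.153 t 12.2667
yaw 105.69 Mz 0.247 F [-1.6 -1.   5.8] [0.5024 0.243  0.0942] w 0.155 t 12.5167
yaw 110.65 Mz 0.052 F [-1.8 -1.2  6.5] [0.5024 0.2429 0.0942] w 0.143 t 12.7667
```

```bash

for k in 1 2 3 4 ; do python3 -m inch '0 0 0 0 0 -.0436 1;0 0 0 0 0 -.0436 1;0 0 0 0 0 0 1'>/dev/null; python3 q.py; done
```

```text
yaw 115.61 Mz -0.082 F [-1.6  0.3  5.5] [0.5024 0.243  0.0941] w 0.154 t 13.0167
yaw 120.64 Mz 0.064 F [-2.  -0.5  5.5] [0.5024 0.2429 0.0942] w 0.152 t 13.2667
yaw 125.67 Mz 0.273 F [-1.2 -1.1  6.1] [0.5025 0.2429 0.0942] w 0.147 t 13.5167
yaw 130.64 Mz 0.077 F [-2.  -1.4  5. ] [0.5024 0.2429 0.0941] w 0.151 t 13.7667
```

```bash

for k in 1 2 3 4 5; do python3 -m inch '0 0 0 0 0 -.0175 1;0 0 0 0 0 0 1'>/dev/null; python3 q.py; done
```

```text
yaw 131.54 Mz -0.183 F [-1.6 -1.2  5.2] [0.5025 0.2429 0.0942] w 0.152 t 13.9333
yaw 132.52 Mz -0.365 F [-2.1 -1.   5.3] [0.5025 0.2429 0.0942] w 0.152 t 14.1
yaw 133.47 Mz -0.676 F [-1.1 -2.2  5.2] [0.5025 0.2429 0.0942] w 0.153 t 14.2667
yaw 134.36 Mz -1.245 F [-1.7 -0.8  5.6] [0.5025 0.2429 0.0942] w 0.153 t 14.4333
yaw 135.29 Mz -1.603 F [-1.4 -2.   6.8] [0.5025 0.2429 0.0942] w 0.145 t 14.6
```

```bash

for k in 1 2 3 4 ; do python3 -m inch '0 0 0 0 0 .02 1;0 0 0 0 0 0 1'>/dev/null; python3 q.py; done;for k in 1 2 3 4 ; do python3 -m inch '0 0 0 0 0 .0436 1;0 0 0 0 0 .0436 1;0 0 0 0 0 0 1'>/dev/null; python3 q.py; done
```

```text
yaw 134.16 Mz -1.132 F [-1.  -0.4  5.9] [0.5025 0.2429 0.0942] w 0.151 t 14.7667
yaw 133.15 Mz -0.398 F [-1.6 -1.3  5. ] [0.5025 0.2429 0.0942] w 0.151 t 14.9333
yaw 132.03 Mz -0.317 F [-0.7 -0.2  5.5] [0.5025 0.2429 0.0942] w 0.151 t 15.1
yaw 130.93 Mz -0.090 F [-2.2 -0.8  5.8] [0.5024 0.2429 0.0942] w 0.151 t 15.2667
yaw 125.93 Mz 0.154 F [-1.4 -1.1  5.3] [0.5025 0.2429 0.0942] w 0.152 t 15.5167
yaw 120.90 Mz -0.027 F [-1.3 -0.4  5.2] [0.5025 0.2429 0.0942] w 0.151 t 15.7667
yaw 115.87 Mz -0.209 F [-0.9 -0.3  5.6] [0.5024 0.243  0.0942] w 0.151 t 16.0167
yaw 110.90 Mz -0.032 F [-2.2 -0.7  4.7] [0.5024 0.243  0.0942] w 0.151 t 16.2667
```

```bash

for k in 1 2 3 4 5 6 7 8 ; do python3 -m inch '0 0 0 0 0 .0436 1;0 0 0 0 0 .0436 1;0 0 0 0 0 0 1'>/dev/null; python3 q.py; done
```

```text
yaw 105.95 Mz 0.150 F [-1.7 -0.6  4.9] [0.5024 0.243  0.0942] w 0.151 t 16.5167
yaw 100.92 Mz -0.097 F [-1.1 -0.1  5.4] [0.5024 0.2431 0.0942] w 0.148 t 16.7667
yaw 95.89 Mz -0.284 F [-1.7 -0.5  5.4] [0.5024 0.2431 0.0942] w 0.154 t 17.0167
yaw 90.92 Mz -0.125 F [-2.   0.3  5.6] [0.5023 0.2431 0.0942] w 0.151 t 17.2667
yaw 85.96 Mz 0.116 F [-2.  -0.3  5. ] [0.5024 0.2431 0.0942] w 0.152 t 17.5167
yaw 80.93 Mz -0.128 F [-2.3  0.9  4.6] [0.5024 0.2432 0.0942] w 0.151 t 17.7667
yaw 75.90 Mz -0.243 F [-1.4  0.6  5.7] [0.5024 0.2432 0.0942] w 0.149 t 18.0167
yaw 70.94 Mz -0.104 F [-1.4  0.6  6.2] [0.5024 0.2432 0.0942] w 0.150 t 18.2667
```

```bash
python3 -m inch '0 0 0 0 0 .008 1;0 0 0 0 0 0 1;0 0 0 0 0 0 1;0 0 0 0 0 0 1' >/dev/null; python3 q.py
python3 - <<'E'
from h import *
from plant import *
a=grab_frame('wrist');cv2.imwrite('pics/h_wrist.png',cv2.resize(a,None,fx=1.5,fy=1.5))
a=grab_frame('side');cv2.imwrite('pics/h_side.png',cv2.resize(a,None,fx=1.5,fy=1.5))
a=grab_frame('top');cv2.imwrite('pics/h_top.png',cv2.resize(a,None,fx=1.5,fy=1.5))
E
python3 q.py
```

```text
yaw 70.58 Mz 0.084 F [-1.6  0.1  5.1] [0.5024 0.2432 0.0941] w 0.151 t 18.6
yaw 70.58 Mz 0.028 F [-1.7 -0.2  5.3] [0.5024 0.2432 0.0942] w 0.152 t 18.75
```

View pics/h_wrist.png

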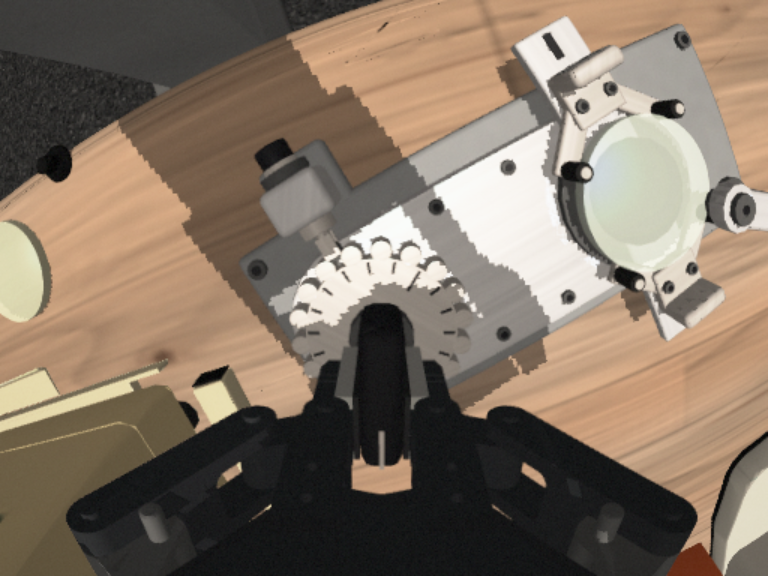

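View pics/h_side.png

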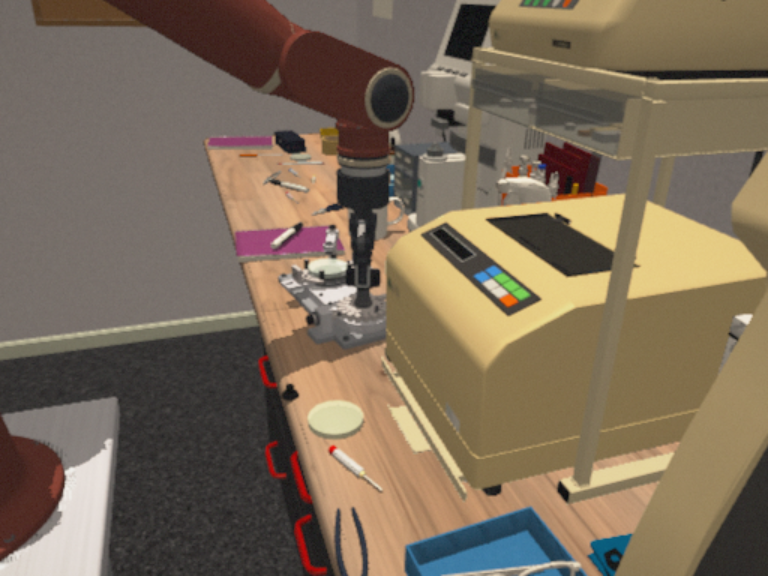

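View pics/h_top.png

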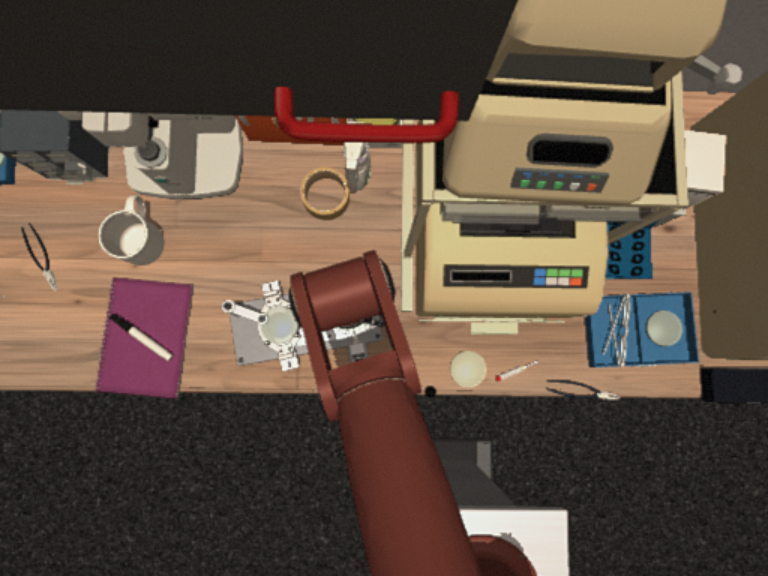

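```bash
python3 -c "
from plant import *
print(job_done())"; python3 q.py
```

```text
the job is handed in; nothing more can be done
None
the job is handed in; nothing more can be done
```

The job is done and handed in at about 18.8 s of the 67 s allowed, with the gripper still holding the knob at the third stop.

- **Jaw:** I pushed the tab with the closed fingers. It slid at about 4 N, then stopped moving with its outer face about 62 mm from the chuck axis. I raised the push to about 11 N and backed off. The last wrist picture shows the lens held between the pins, though the pictures cannot show how much clamping force is left.
- **Knob:** It had started at the second stop. I turned it two clicks anticlockwise to home, and the torque at the stop rose to 1.6 N m, well above the 0.3 N m of a click. From there I turned it three clicks clockwise, following the torque through each. The tool went from 130.9° at home to 70.6°, which is about 60°.
- **Last checks:** The remaining torque was about 0.03 N m, so the knob rests in the notch. The opening of about 13 mm fits the 14 mm wing. Nothing else on the bench looks moved in the last top and side pictures. A steady 5 N vertical force has been there since I gripped the knob, well under the limits. No check failed or disagreed.

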